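Take a pipette off its stand and lean it into the beaker, ready to dispense

TASK

Two micropipettes hang in the pipette stand; take the one that carries the yellow tip: lift it until its finger hook is clear of the stand's blue peg, draw it forward out of the stand, and bring it to the small empty beaker. Finish still holding it there, motionless, plunger end up and leaning at about 45 degrees, with the end of the yellow tip inside the beaker just below the rim, ready to dispense down the inner wall, the pipette touching nothing but the gripper. Leave the other pipette hanging and do not shift the beaker or the tip box.

Things in the scene. Friction and masses are not known exactly. Their poses are not given: they have to be found in the camera images.
- tipped_pipette_handle (a point): Middle of the handle, on the long axis, of the grey micropipette with the yellow tip (loose, 0.09 kg). It hangs upright, tip down. z: along it to the plunger end (up), x: to its finger hook (to the stand's back), y: across. Handle 26 mm wide in y (grip here), 30 mm deep in x, from z = -46 to 44 mm; plunger above, 21 mm thick, to z = 80 mm; barrel 24 mm thick below to z = -140 mm.
- tip_end (a point): Lower end of the yellow tip, on the pipette's long axis, 238 mm along -z from tipped_pipette_handle (1 mm off to -x); same axes. The tip is a slim cone, 10 mm thick at its collar, 3 mm at the end, 56 mm long; the nozzle above it is 16 mm thick at most. The pipette's centre of mass lies 195 mm from this end.
- tipped_pipette_hook (a point): Under side of the finger hook of the pipette with the yellow tip, where it rests on the peg: 29.5 mm above and 21.5 mm behind (+x) tipped_pipette_handle; same axes. The hook is 12 mm wide in y, 10 mm thick, sticks out to 32 mm from the pipette's axis, and its end turns down 9 mm behind the peg.
- bare_pipette_handle (a point): The same handle point and axes of the second micropipette, alike but without a yellow tip, which hangs at the other end of the stand (either end, it varies), 116 mm away. It is to stay there.
- pipette_stand: White pipette stand, fixed, base 130 x 200 x 14 mm; origin on the bench under its middle, x to its back (away from the robot, yaw varies), y to its left. Three places at y = -58, 0 and 58 mm, the middle one free; a hanging pipette's axis is 20 mm ahead (-x) of the origin. White beam and two posts at the back begin at x = 33 mm, up to 307 mm high; nothing stands beside the handles for 45 mm.
- stand_peg (a point): Top of the middle, free blue peg of the stand, 300 mm above the bench; axes as the stand. Each peg is an upturned tab, 14 mm wide in y, 6 mm thick in x, at the front end of a low arm from the beam. A finger hook sits over it with its turned-down end behind it, so a pipette must rise at least 10 mm (15 to be safe) before it can go forward (-x).
- stand_fork (a point): Centre of the middle, free blue fork on the stand's lower bar, 165 mm above the bench, on the axis that a hanging pipette has there; axes as the stand. Each fork is 14 mm high and open to the front (-x): the barrel stands between two ears 30 mm apart that reach 4.5 mm ahead of this point, its back against the fork.
- beaker_mouth (a point): Centre of the mouth of the small clear beaker (loose, light, upright on the bench): at rim height, 80 mm above the bench. Outside 61 mm wide (67 mm over the spout), inside about 50 mm wide, inner floor 8 mm above the bench. z is up.
- tip_box: Closed box of pipette tips, blue with a clear lid, 84 x 122 x 64 mm, loose; origin at the centre of its underside. To be left alone.
There are look-alikes about, which are no part of the job. What is shaped like the part that bears beaker_mouth but green or red is not meant.

How it is judged:
By the outcome, as a careful person would: the job done as asked, in the order asked, and still so for the second after the job is handed in, while the arm keeps its last pose, push and grip.
It also fails if it takes over 45 s, if anything falls off the work surface, if the arm or the gripper's body presses on something with over 40 N, if the wrist force passes 120 N, or if a joint passes its speed limit or range.

ROBOT

A 6-joint arm with a two-finger parallel gripper is mounted at the origin on a cart in front of the work surface, level with it; the furniture and walls round the work are solid. World frame = base frame: x ahead of the robot, y to its left, z up, the work surface at z = 0. Lengths are in mm, angles in degrees, forces in N, time in s.
With the tool pointing down it reaches from about 350 to 850 mm from the base axis. Payload 8.1 kg.
Tool frame: the origin (TCP) lies midway between the tips of the shut fingers; the grasp point (between the pads) lies 19 mm behind it; z points along the fingers, y is the line along which they close (so a half turn about z gives the same grasp; the last joint's range is limited). The gripper opens to 85 mm and grips with 20 to 120 N. Pads are 22 mm wide; open, the fingers measure 114 mm over their backs; the gripper's body (76 mm by 85 mm) begins 54 mm behind the grasp point. The pads swing forward as they close: fully open they stand 13 mm farther back than shut.
Start: joints at [-74.909, 7.471, 85.268, -0, 87.261, -4.893], TCP at [205.082, -563.867, 231.292] pointing down, gripper open.
Joint ranges: [-169.43, 169.43], [-51.17, 129.36], [1.28, 143.12], [-76.62, 256.62], [0, 156.53], [-152.29, 152.29]. Speed limits (degrees/s): [136.94, 136.94, 159.86, 180, 180, 180].

INTERFACE

Orientations are given as [roll, pitch, yaw] about the fixed x, y, z axes, in that order (R = Rz(yaw) Ry(pitch) Rx(roll)).
In Python, from bench import sense, snapshot, order, finder gives the robot as it stands.
- The arm moves only by the tool send_rows, never from a script. Its argument "steps" is a list of rows, each a list of 2 entries, a list of its own where there are three numbers: the shift along the world's x, y, z in units of 30 mm (1.0 is 30 mm), then the turn, a rotation vector about the world's x, y, z in rad. In form: [[[dx, dy, dz], [wx, wy, wz]], ...]. A call has 1 to 10 rows; each row is the pose to reach, as a shift and turn from the pose commanded when the call began; what a row does not reach only later rows make up. A row lasts 1/8 s, in which the tool goes at most 62.5 mm and 10.7 degrees, less where a joint would pass 70% of its speed; a pose out of reach is approached as far as the arm can. A call with a gripper value outside its range is refused whole. "fingers" is the closure, from 0 (fully open) to 1 (shut), set as the call begins (left out, the last holds). The fingers move at their own pace and stop on an object; "squeeze" is the grip in N (left out, the last holds). Time passes only in rows, so rows that repeat a pose let the fingers close. It gives the time, the measured TCP pose, the force, the opening and the grip force at its end, in the units of the state.
- sense(): the state, without advancing time (a new reading comes with each control period).
- snapshot(name): name is "side" or "top" or "wrist"; returns a dict with "img" (384x512x3 uint8, red, green, blue), "K" (3x3 intrinsics, pixels), "pose" (4x4, takes a point from camera to world coordinates). Camera axes: x right, y up, looking along -z (the intrinsics and any distortion apply to the point x, -y, -z); pixel columns grow to the right and rows downward; lengths in mm; the calibration is good to about 2 mm. The wrist camera is an equidistant fisheye: a pixel r from the principal point sees the ray r / f radians off the axis. A picture is of the moment at which its call begins. There is no depth.
- order.hand_in(): hands the job in; it is judged then, once.
Trained networks look in the newest picture that a camera, given by its name, has taken for a name from the list of things; names that differ only in an ending like _2 or _b are one class to them, and where a whole thing is asked for, a point or a joint stands for the part that bears it (a point fixed in the world has none). Each returns a list of dicts, best first, with "confidence" (0 to 1); they miss things now and then, are a little off and sometimes report something else, mostly with a low value. They report only what shows in the picture. A call takes as long as a camera call. They do not tell look-alikes from the thing itself.
- finder.find_in(label, camera): "box" ([left, top, width, height] as shares, 0 to 1, of the picture: columns of its width, rows of its height, round what is visible of it).
- finder.trace(label, camera): "mask" (384x512 bool, what is visible of it) and "box" ([left, top, width, height] as shares, 0 to 1, of the picture: columns of its width, rows of its height, round what is visible of it).
- finder.pinpoint(label, camera): "at" ([column, row] as shares, 0 to 1, of the picture: columns of its width, rows of its height: a listed point, or the origin of a listed thing).
The state is a dict: "time": time; "joint_pos": joint angles; "qd": joint speeds; "joint_efforts": joint torques, N m; "tool_pos": TCP position; "tcp_rot": TCP orientation; "ft_force": force on the tool from outside, world axes, zero at the start; "wrist_torque": the same for the moment, N m; "finger_gap": finger opening in mm; "grip_force": force on a finger pad.
Only numpy, scipy, OpenCV 4.12 (cv2) and the standard library are available. Lean on these libraries where they do the work, as an engineer would, in place of code of your own. Each camera call takes 0.05 s, during which the arm holds its last target. There are 200 camera calls.

## Working session

There is one attempt and no reset: what is moved stays moved. The work goes in short steps, Python scripts to look and compute and a tool call to move; the robot and the scene stay as the last step left them, time stands still between calls to the robot, and variables do not carry over. Pictures are saved under pics/ and viewed, at most 10 in all, crops included, and the job is handed in when it is done.

Besides the shell and the picture viewer there is one more tool, called after ">>>" as a command line: name --argument value ..., lists and objects as JSON in quotes. send_rows: Moves the arm, as the interface text tells. Its arguments: {"type":"object","properties":{"steps":{"type":"array"},"fingers":{"type":"number"},"squeeze":{"type":"number"}},"required":["steps"]}

```bash
mkdir -p pics; cat > h.py <<'E'
import numpy as np, cv2
from bench import sense, snapshot, order, finder
def ray(s,at,cam):
    K=s["K"];P=s["pose"];u,v=at[0]*512,at[1]*384
    x,y=(u-K[0,2])/K[0,0],(v-K[1,2])/K[1,1]
    if cam=="wrist":
        r=np.hypot(x,y);k=np.sin(r)/r if r>1e-9 else 1
        d=np.array([x*k,-y*k,-np.cos(r)])
    else: d=np.array([x,-y,-1.])
    d=P[:3,:3]@d; return P[:3,3],d/np.linalg.norm(d)
def tri(rays):
    A=0;b=0
    for o,d in rays:
        M=np.eye(3)-np.outer(d,d);A=A+M;b=b+M@o
    p=np.linalg.solve(A,b)
    return p,[round(float(np.linalg.norm((np.eye(3)-np.outer(d,d))@(p-o))),1) for o,d in rays]
def onz(r,z): o,d=r; return o+d*(z-o[2])/d[2]
E
python3 - <<'E'
from h import *
np.set_printoptions(precision=1,suppress=True)
S={}
for c in ["side","top","wrist"]:
    S[c]=snapshot(c); cv2.imwrite(f"pics/{c}0.png",S[c]["img"][:,:,::-1]); print(c,S[c]["pose"][:3,3],S[c]["K"][0])
for l in ["tipped_pipette_handle","tip_end","tipped_pipette_hook","bare_pipette_handle","pipette_stand","stand_peg","stand_fork","beaker_mouth","tip_box"]:
    for c in S:
        for f in finder.pinpoint(l,c)[:3]:
            print(l,c,round(f["confidence"],2),np.array(f["at"])*[512,384])
print(sense())
E
```

```text
side [537.5 956.2 894.7] [470.4   0.  266.7]
top [ 328.8  -14.2 1143.8] [365.4   0.  259.9]
wrist [ 273.2 -538.2  373.8] [297.3   0.  251.6]
tipped_pipette_handle side 0.79 [265.3 118.2]
tipped_pipette_handle top 0.56 [325.7 183.5]
tip_end side 0.65 [267.  190.9]
tip_end top 0.94 [312.3 204.6]
tipped_pipette_hook side 0.86 [257.7 111. ]
tipped_pipette_hook side 0.71 [302.1 238.8]
tipped_pipette_hook top 0.68 [326.  175.7]
bare_pipette_handle side 0.85 [254.2 101.6]
bare_pipette_handle side 0.27 [259.6 140.9]
bare_pipette_handle top 0.82 [376.9 177.7]
bare_pipette_handle top 0.24 [353.6 168.6]
pipette_stand side 0.92 [254.4 187.6]
pipette_stand top 0.58 [326.7 193.8]
stand_peg side 0.65 [252.1 101.8]
stand_peg side 0.19 [265.9 192.7]
stand_peg top 0.75 [353.  168.5]
stand_fork side 0.78 [258.1 144.6]
stand_fork side 0.7 [256.9 111. ]
stand_fork top 0.91 [344.6 189.9]
beaker_mouth side 0.81 [315.5 300.5]
beaker_mouth side 0.64 [309.9 253.3]
beaker_mouth top 0.84 [155.  229.1]
beaker_mouth top 0.66 [204.7 233.5]
beaker_mouth top 0.65 [178.9 196.6]
tip_box side 0.9 [303.9 237.3]
tip_box side 0.31 [256.  189.5]
tip_box top 0.97 [254.8 233.2]
{'time': 1.5, 'joint_pos': array([-74.9,   7.5,  85.3,   0. ,  87.3,  -4.9]), 'qd': array([-0. , -0.1,  0. ,  0.1,  0.1,  0. ]), 'joint_efforts': array([ -0. , -56.9, -50.1,  -0. ,   0. ,  -0. ]), 'tool_pos': array([ 205.1, -563.9,  231.3]), 'tcp_rot': array([-180.,   -0.,   20.]), 'ft_force': array([-0.2, -0.5,  0.6]), 'wrist_torque': array([ 0. , -0.1, -0. ]), 'grip_force': 0.0, 'finger_gap': 85.04049478866995}
```

View pics/side0.png

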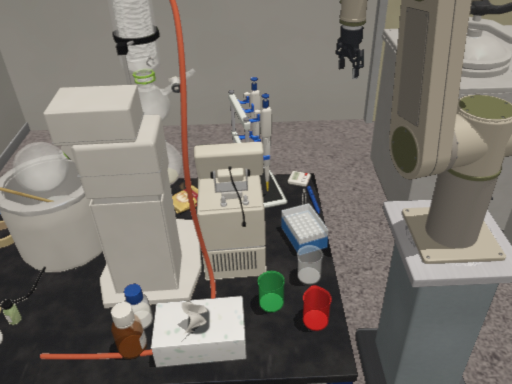

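View pics/top0.png

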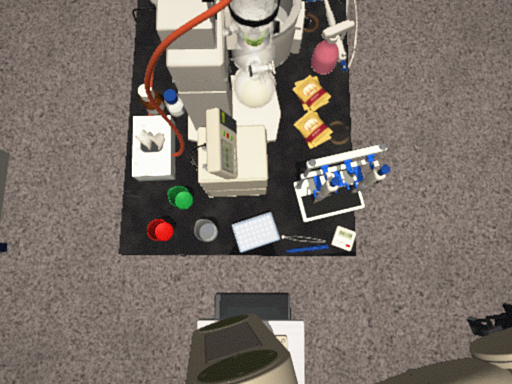

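```bash
cat > t.py <<'E'
import pickle
E
python3 - <<'E'
from h import *
np.set_printoptions(precision=1,suppress=True)
s=snapshot("side");t=snapshot("top")
p=lambda a:np.array(a)/[512,384]
D={"handle":([265.3,118.2],[325.7,183.5]),"tip":([267,190.9],[312.3,204.6]),"hook":([257.7,111],[326,175.7]),"bare":([254.2,101.6],[376.9,177.7]),"peg":([252.1,101.8],[353,168.5]),"fork":([258.1,144.6],[344.6,189.9]),"stand":([254.4,187.6],[326.7,193.8]),"box":([303.9,237.3],[254.8,233.2])}
for k,(a,b) in D.items(): print(k,*tri([ray(s,p(a),"side"),ray(t,p(b),"top")]))
for a in [[315.5,300.5],[309.9,253.3]]: print("bk side",onz(ray(s,p(a),"side"),80))
for a in [[155,229.1],[204.7,233.5],[178.9,196.6]]: print("bk top",onz(ray(t,p(a),"top"),80))
E
```

```text
handle [ 504.3 -179.3  286.2] [1.9, 1.9]
tip [ 496.8 -186.6   31.6] [4.6, 4.6]
hook [ 521.4 -176.7  309.1] [1.2, 1.2]
bare [ 527.7 -309.4  271.3] [2.7, 2.7]
peg [ 537.7 -241.3  305.7] [1.2, 1.2]
fork [ 519.7 -257.8  153.9] [3.7, 3.7]
stand [ 534.9 -236.3    9. ] [4.6, 4.6]
box [406.   -9.6  -0.3] [0.6, 0.6]
bk side [414.6 280.1  80. ]
bk side [409.8 134.7  80. ]
bk top [409.7 279.3  80. ]
bk top [398.1 135.2  80. ]
bk top [505.7 214.7  80. ]
```

The side view shows the stand with the tipped pipette at its near (+y) end (handle at about 265,118). The clear beaker is at about (309,265) and the tip box at (304,230). The green cup (271,292) and red cup (317,308) are look-alikes. The top view agrees: clear beaker (205,231), tip box (256,232), tipped pipette (326,183).

```bash
rm t.py; cat >> h.py <<'E'
from scipy.spatial.transform import Rotation as Ro
np.set_printoptions(precision=2,suppress=True)
def toolR(yaw,delta):  # tool z at yaw, delta below horizontal, tool x up
    return (Ro.from_euler('z',yaw,degrees=True)*Ro.from_euler('y',-(90-delta),degrees=True)*Ro.from_euler('x',180,degrees=True))
def cur():
    s=sense(); return np.array(s["tool_pos"]),Ro.from_euler('xyz',s["tcp_rot"],degrees=True),s
def go(pt,R):
    p,R0,s=cur(); print("shift",(np.array(pt)-p)/30,"turn",(R*R0.inv()).as_rotvec(),"joints",s["joint_pos"])
E
python3 - <<'E'
from h import *
R=toolR(10,25); z=R.as_matrix()[:,2]; print(R.as_matrix())
H=np.array([504,-179,262.])
go(H-z*(110-19),R)
t=snapshot("top");s=snapshot("side");p=lambda a:np.array(a)/[512,384]
for a in [(198,190),(266,193),(180,155),(132,178),(175,178)]: print(a,[onz(ray(t,p(a),"top"),z) for z in (0,100,200)])
for a in [(205,275),(265,270),(213,300),(245,355),(240,302)]: print("side",a,[onz(ray(s,p(a),"side"),z) for z in (0,80)])
E
```

```text
[[ 0.42  0.17  0.89]
 [ 0.07 -0.98  0.16]
 [ 0.91  0.   -0.42]]
shift [ 7.26 12.35  2.31] turn [ 0.29 -1.1  -0.16] joints [-74.91   7.47  85.27   0.    87.26  -4.89]
(198, 190) [array([540.77, 172.35,   0.  ]), array([522.23, 156.04, 100.  ]), array([503.7 , 139.73, 200.  ])]
(266, 193) [array([532.92, -43.9 ,   0.  ]), array([515.07, -41.31, 100.  ]), array([497.22, -38.71, 200.  ])]
(180, 155) [array([655.4 , 234.76,   0.  ]), array([626.84, 212.99, 100.  ]), array([598.28, 191.22, 200.  ])]
(132, 178) [array([577.93, 384.13,   0.  ]), array([556.15, 349.31, 100.  ]), array([534.36, 314.48, 200.  ])]
(175, 178) [array([579.15, 247.19,   0.  ]), array([557.26, 224.34, 100.  ]), array([535.37, 201.48, 200.  ])]
side (205, 275) [array([673.4 , 116.18,   0.  ]), array([661.25, 191.29,  80.  ])]
side (265, 270) [array([519.67, 107.65,  -0.  ]), array([521.26, 183.52,  80.  ])]
side (213, 300) [array([648.91, 198.52,   0.  ]), array([638.94, 266.27,  80.  ])]
side (245, 355) [array([572.46, 352.93,   0.  ]), array([569.34, 406.87,  80.  ])]
side (240, 302) [array([583.72, 208.23,  -0.  ]), array([579.59, 275.11,  80.  ])]
```

>>> send_rows --steps '[[[1.2,2,0.8],[0.04,-0.16,-0.02]],[[2.2,3.8,1.2],[0.08,-0.32,-0.05]],[[3.2,5.6,1.6],[0.13,-0.48,-0.07]],[[4.2,7.2,1.9],[0.17,-0.64,-0.09]],[[5.2,8.8,2.1],[0.21,-0.8,-0.12]],[[6.0,10.3,2.2],[0.25,-0.95,-0.14]],[[6.7,11.5,2.3],[0.29,-1.1,-0.16]],[[7.26,12.35,2.3],[0.29,-1.1,-0.16]],[[7.26,12.35,2.3],[0.29,-1.1,-0.16]],[[7.26,12.35,2.3],[0.29,-1.1,-0.16]]]'

```text
time: 2.95
tool_pos: [424.8, -198.7, 302.8]
tcp_rot: [-179.8, -64.9, 9.8]
ft_force: [-0.2, 0.0, -0.2]
finger_gap: 85.3
grip_force: 0.0
```

```bash
python3 - <<'E'
from h import *
p,R,s=cur(); print(p,s["tcp_rot"],s["joint_pos"],s["time"])
w=snapshot("wrist"); cv2.imwrite("pics/w1.png",w["img"][:,:,::-1]); print(w["pose"])
for l in ["tipped_pipette_handle","tipped_pipette_hook","bare_pipette_handle","stand_peg","stand_fork","tip_end"]:
    for c in ["wrist"]:
        for f in finder.pinpoint(l,c)[:2]:
            at=np.array(f["at"]); o,d=ray(w,at,c); print(l,round(f["confidence"],2),at*[512,384],o,d)
E
```

```text
[ 424.75 -198.72  302.78] [-179.82  -64.88    9.81] [-79.51 -48.62 143.08  64.97  87.68  -3.75] 2.95
[[   0.17    0.65   -0.74  328.21]
 [  -0.98    0.12   -0.13 -215.2 ]
 [  -0.      0.75    0.66  429.47]
 [   0.      0.      0.      1.  ]]
tipped_pipette_handle 0.73 [126.62 352.51] [ 328.21 -215.2   429.47] [ 0.16  0.42 -0.89]
tipped_pipette_handle 0.65 [250.68 189.81] [ 328.21 -215.2   429.47] [ 0.73  0.13 -0.67]
tipped_pipette_hook 0.62 [258.3 144. ] [ 328.21 -215.2   429.47] [ 0.83  0.12 -0.55]
bare_pipette_handle 0.6 [391.12 180.29] [ 328.21 -215.2   429.47] [ 0.75 -0.33 -0.57]
bare_pipette_handle 0.57 [257.79 140.01] [ 328.21 -215.2   429.47] [ 0.83  0.13 -0.54]
stand_peg 0.56 [322.71 141.39] [ 328.21 -215.2   429.47] [ 0.85 -0.09 -0.52]
stand_peg 0.26 [ 32.   293.99] [ 328.21 -215.2   429.47] [ 0.18  0.7  -0.69]
stand_fork 0.63 [311.81 257.09] [ 328.21 -215.2   429.47] [ 0.59 -0.1  -0.8 ]
stand_fork 0.58 [ 27.9  299.29] [ 328.21 -215.2   429.47] [ 0.16  0.71 -0.69]
tip_end 0.82 [257.02 314.  ] [ 328.21 -215.2   429.47] [ 0.4   0.05 -0.91]
```

View pics/w1.png

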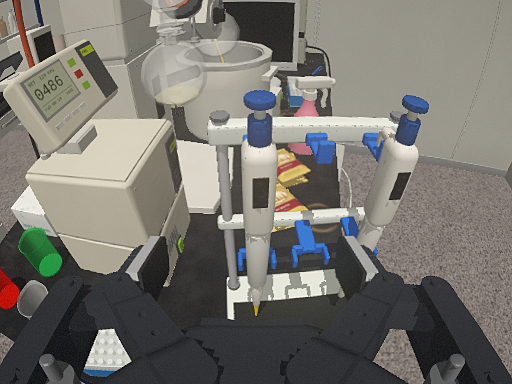

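The wrist view shows the tipped pipette at column ~258 (plunger 260,98; yellow tip 256,310), the free peg at (321,148) and the bare pipette at (395,180). This pose is fully folded, so only forward motion is available. Next I triangulate with three views.

```bash
python3 - <<'E'
from h import *
w=snapshot("wrist");s=snapshot("side");t=snapshot("top");p=lambda a:np.array(a)/[512,384]
D={"handle":([265.3,118.2],[325.7,183.5],[250.7,189.8]),"tip":([267,190.9],[312.3,204.6],[257,314]),"hook":([257.7,111],[326,175.7],[258.3,144]),"bare":([254.2,101.6],[376.9,177.7],[391.1,180.3]),"peg":([252.1,101.8],[353,168.5],[322.7,141.4]),"fork":([258.1,144.6],[344.6,189.9],[311.8,257.1])}
Z=dict(handle=270,tip=32.5,hook=300,bare=270.5,peg=300,fork=165)
for k,(a,b,c) in D.items():
    r=[ray(s,p(a),"side"),ray(t,p(b),"top"),ray(w,p(c),"wrist")]
    print(k,*tri(r),"sw",tri([r[0],r[2]])[0],"atZ",*[onz(x,Z[k])[:2] for x in r])
E
```

```text
handle [ 503.02 -183.93  277.92] [4.7, 5.5, 6.1] sw [ 499.42 -186.47  278.23] atZ [ 501.58 -208.46] [ 509.56 -182.83] [ 502.65 -183.82]
tip [ 499.08 -188.66   32.  ] [2.3, 7.4, 5.7] sw [ 502.91 -190.91   30.86] atZ [ 501.34 -187.23] [ 492.08 -185.63] [ 504.16 -191.55]
hook [ 521.91 -182.84  303.25] [2.8, 5.1, 4.0] sw [ 521.77 -187.13  303.  ] atZ [ 522.31 -195.07] [ 522.24 -178.24] [ 524.37 -186.2 ]
bare [ 527.91 -305.05  275.01] [2.5, 4.6, 2.7] sw [ 530.27 -303.29  275.04] atZ [ 530.29 -312.86] [ 525.09 -309.03] [ 535.96 -305.73]
peg [ 537.22 -239.97  304.06] [1.8, 2.8, 3.8] sw [ 535.5  -238.22  304.43] atZ [ 536.57 -252.06] [ 540.39 -243.12] [ 538.51 -237.7 ]
fork [ 520.29 -251.26  160.91] [3.5, 7.0, 4.4] sw [ 523.53 -248.04  161.12] atZ [ 523.48 -241.44] [ 513.89 -254.35] [ 520.9  -247.65]
```

```bash
python3 - <<'E'
from h import *
from scipy.optimize import least_squares
w=snapshot("wrist");s=snapshot("side");t=snapshot("top");p=lambda a:np.array(a)/[512,384]
D={"handle":([265.3,118.2],[325.7,183.5],[250.7,189.8]),"tip":([267,190.9],[312.3,204.6],[257,314]),"hook":([257.7,111],[326,175.7],[258.3,144]),"bare":([254.2,101.6],[376.9,177.7],[391.1,180.3]),"peg":([252.1,101.8],[353,168.5],[322.7,141.4]),"fork":([258.1,144.6],[344.6,189.9],[311.8,257.1])}
M=dict(handle=(-20,58,270.5),tip=(-21,58,32.5),hook=(1.5,58,300),bare=(-20,-58,270.5),peg=(1.5,0,300),fork=(-20,0,165))
def pts(v): 
    R=Ro.from_euler('z',v[3]).as_matrix(); return {k:R@np.array(m)+v[:3] for k,m in M.items()}
def res(v):
    P=pts(v);o=[]
    for k,l in D.items():
        for i,(S,c,sg) in enumerate([(s,"side",5),(t,"top",5),(w,"wrist",2)]):
            q,d=ray(S,p(l[i]),c); o+=list((np.eye(3)-np.outer(d,d))@(P[k]-q)/sg)
    return o
f=least_squares(res,[530,-240,0,.17],loss="soft_l1"); v=f.x
print(v[:3],np.degrees(v[3]),pts(v)); print(np.linalg.norm(np.reshape(res(v),(6,3,3)),axis=2))
E
```

```text
[ 536.06 -241.36    2.68] 14.3843583315608 {'handle': array([ 502.28, -190.14,  273.18]), 'tip': array([ 501.31, -190.39,   35.18]), 'hook': array([ 523.11, -184.8 ,  302.68]), 'bare': array([ 531.1 , -302.51,  273.18]), 'peg': array([ 537.51, -240.98,  302.68]), 'fork': array([ 516.69, -246.33,  167.68])}
[[1.17 2.07 3.18]
 [0.81 2.14 1.12]
 [0.48 1.41 0.99]
 [0.46 1.73 0.82]
 [0.53 0.49 1.95]
 [1.66 1.6  1.13]]
```

```bash
python3 - <<'E'
from h import *
R=toolR(14,25); z=R.as_matrix()[:,2]
go(np.array([502,-190,260.])-z*(55-19),R)
E
```

```text
shift [ 1.51  0.03 -0.93] turn [-0.   -0.    0.07] joints [-79.49 -48.64 143.07  65.02  87.65  -3.69]
```

>>> send_rows --steps '[[[0.4,0,-0.2],[0,0,0.02]],[[0.9,0,-0.5],[0,0,0.04]],[[1.5,0,-0.9],[0,0,0.07]],[[1.5,0,-0.9],[0,0,0.07]]]'

```text
time: 4.1
tool_pos: [470.3, -198.0, 275.1]
tcp_rot: [-179.4, -64.9, 13.5]
ft_force: [0.6, -0.9, -0.1]
finger_gap: 85.5
grip_force: 0.0
```

```bash
python3 - <<'E'
from h import *
from scipy.optimize import least_squares
p,R,st=cur(); print(p,st["tcp_rot"],st["joint_pos"],st["time"])
w=snapshot("wrist"); cv2.imwrite("pics/w2.png",w["img"][:,:,::-1])
P=lambda a:np.array(a)/[512,384]
for l in ["tipped_pipette_handle","tipped_pipette_hook","bare_pipette_handle","stand_peg","stand_fork","tip_end"]:
    for f in finder.pinpoint(l,"wrist")[:2]:
        at=np.array(f["at"]); r=ray(w,at,"wrist")
        zz={"tip_end":32.5,"stand_fork":165,"tipped_pipette_hook":300,"stand_peg":300}.get(l,270.5); print(l,round(f["confidence"],2),at*[512,384],onz(r,zz))
# axis projected check: project model points
def proj(X):
    q=w["pose"][:3,:3].T@(np.array(X)-w["pose"][:3,3]); th=np.arctan2(np.hypot(q[0],q[1]),-q[2]); n=np.hypot(q[0],q[1])
    return w["K"][:2,2]+w["K"][0,0]*th*np.array([q[0],-q[1]])/n
for h in (350.5,315,270,230,130,33): print(h,proj([502,-190,h]))
E
```

```text
[ 470.31 -197.98  275.11] [-179.37  -64.89   13.47] [-71.02 -34.75 138.52  66.41  79.94 -10.29] 4.1
tipped_pipette_handle 0.97 [248.99 204.29] [ 503.05 -187.31  270.5 ]
tipped_pipette_hook 0.63 [253.9  145.19] [ 525.26 -185.01  300.  ]
bare_pipette_handle 0.64 [421.02 202.48] [ 531.91 -304.31  270.5 ]
stand_peg 0.92 [340.12 146.61] [ 538.13 -238.43  300.  ]
stand_fork 0.63 [316.01 286.31] [ 517.04 -245.28  165.  ]
350.5 [252.41  83.15]
315 [252.6  146.26]
270 [252.75 206.73]
230 [252.83 245.63]
130 [252.93 305.7 ]
33 [252.97 337.69]
```

View pics/w2.png

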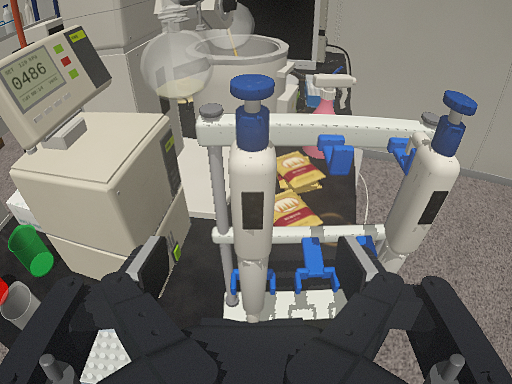

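The nearer view shows the pipette axis at column ~252, matching the model projection (252.8), and the handle at about (250,204). The estimate holds at handle (503,-188.5,271), yaw 14°.

```bash
python3 - <<'E'
from h import *
R=toolR(14,25); z=R.as_matrix()[:,2]
go(np.array([503,-188.5,260.])+z*23,R)
E
```

```text
shift [ 1.78  0.52 -0.89] turn [ 0. -0.  0.] joints [-71.18 -35.08 138.54  66.41  79.97 -10.27]
```

>>> send_rows --steps '[[[0.4,0.15,-0.2],[0,0,0]],[[0.9,0.3,-0.45],[0,0,0]],[[1.4,0.45,-0.7],[0,0,0]],[[1.78,0.52,-0.89],[0,0,0]],[[1.78,0.52,-0.89],[0,0,0]],[[1.78,0.52,-0.89],[0,0,0]]]'

```text
time: 5.2
tool_pos: [523.2, -183.4, 250.0]
tcp_rot: [-179.9, -64.9, 13.8]
ft_force: [0.2, 0.8, -0.3]
finger_gap: 85.5
grip_force: 0.0
```

>>> send_rows --steps '[[[0,0,0],[0,0,0]],[[0,0,0],[0,0,0]],[[0,0,0],[0,0,0]],[[0,0,0],[0,0,0]],[[0,0,0],[0,0,0]],[[0,0,0],[0,0,0]],[[0,0,0],[0,0,0]],[[0,0,0],[0,0,0]]]' --fingers 1 --squeeze 60

```text
time: 6.2
tool_pos: [523.4, -183.4, 249.8]
tcp_rot: [-179.9, -64.9, 13.8]
ft_force: [-4.6, -0.6, 2.5]
finger_gap: 25.1
grip_force: 58.9
```

```bash
python3 - <<'E'
from h import *
p,R,s=cur(); print(p,s["tcp_rot"],s["joint_pos"],s["time"],s["finger_gap"],s["grip_force"],s["ft_force"])
w=snapshot("side"); c=w["img"][60:220,180:340,::-1]; cv2.imwrite("pics/s3.png",cv2.resize(c,None,fx=3.5,fy=3.5))
E
```

```text
[ 523.41 -183.41  249.77] [-179.85  -64.93   13.81] [-61.25 -28.26 137.31  69.63  69.1  -11.88] 6.2 25.115375417707284 58.9144516736269 [-4.6  -0.6   2.52]
```

View pics/s3.png

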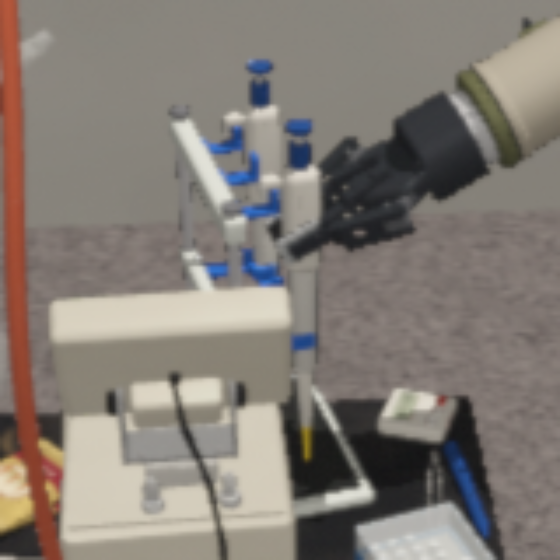

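The crop shows the fingers closed on the lower half of the handle (about 300,235), with the hook still on its peg. The gap of 25 mm fits the 26 mm handle. Now lift straight up.

>>> send_rows --steps '[[[0,0,0.2],[0,0,0]],[[0,0,0.4],[0,0,0]],[[0,0,0.6],[0,0,0]],[[0,0,0.8],[0,0,0]],[[0,0,0.8],[0,0,0]],[[0,0,0.8],[0,0,0]]]'

```text
time: 7.0
tool_pos: [523.4, -183.3, 273.6]
tcp_rot: [-179.9, -64.9, 13.8]
ft_force: [-0.2, -0.3, -0.5]
finger_gap: 25.4
grip_force: 58.7
```

```bash
python3 - <<'E'
from h import *
p,R,s=cur(); print(p,s["tcp_rot"],s["joint_pos"],s["time"],s["finger_gap"],s["grip_force"],s["ft_force"])
S={c:snapshot(c) for c in ("side","wrist")}
for l in ["tipped_pipette_handle","tip_end","tipped_pipette_hook"]:
    r=[]
    for c in S:
        for f in finder.pinpoint(l,c)[:1]: r.append(ray(S[c],np.array(f["at"]),c)); print(l,c,f["confidence"],np.array(f["at"])*[512,384])
    if len(r)>1: print(tri(r))
E
```

```text
[ 523.42 -183.26  273.62] [-179.85  -64.92   13.81] [-61.24 -30.75 136.23  68.4   70.37  -8.33] 7.0 25.36191460711792 58.70238661766052 [-0.24 -0.33 -0.52]
tipped_pipette_handle side 0.6 [263.12 113.7 ]
tipped_pipette_handle wrist 0.9 [250.78 252.1 ]
(array([ 506.  , -187.65,  293.55]), [2.4, 2.4])
tipped_pipette_hook side 0.97 [258.51 104.22]
tipped_pipette_hook wrist 0.72 [258.92 167.12]
(array([ 520.48, -185.72,  325.97]), [1.2, 1.2])
```

The hook is at z ≈ 326, about 25 mm above the peg, so it is clear. Next: draw it forward 60 mm.

>>> send_rows --steps '[[[-0.3,-0.08,0],[0,0,0]],[[-0.8,-0.2,0],[0,0,0]],[[-1.3,-0.32,0],[0,0,0]],[[-1.8,-0.45,0.1],[0,0,0]],[[-1.95,-0.48,0.2],[0,0,0]],[[-1.95,-0.48,0.2],[0,0,0]]]'

```text
time: 8.15
tool_pos: [464.8, -198.2, 280.0]
tcp_rot: [-179.9, -64.9, 13.8]
ft_force: [0.2, -0.4, -0.9]
finger_gap: 25.4
grip_force: 58.9
```

```bash
cat >> h.py <<'E'
R0=Ro.from_euler('z',14,degrees=True)
TCPp=R0.inv().apply([523.4-504.5,-183.35+188.3,249.8-270.5])  # TCP in pipette frame
def plan(handle,phi,lean,base=None):
    Rp=Ro.from_euler('z',phi,degrees=True)*Ro.from_euler('y',lean,degrees=True)
    return np.array(handle)+Rp.apply(TCPp), toolR(phi,25+lean), np.array(handle)+Rp.apply([-1,0,-238])
E
python3 - <<'E'
from h import *
p,R,s=cur(); print(p,s["tcp_rot"],s["joint_pos"],s["time"],s["finger_gap"],s["ft_force"])
for h,ph,l in [((435,-180,320),20,15),((415,-130,335),30,30),((400,-60,340),45,45),((410,80,340),58,45),((440,200,330),68,45)]:
    t,Rt,tip=plan(h,ph,l); print("tcp",t,"tip",tip); go(t,Rt)
E
```

```text
[ 464.78 -198.16  279.97] [-179.93  -64.93   13.83] [-72.   -36.19 138.86  66.16  81.02  -9.82] 8.15 25.35362408346641 [ 0.17 -0.37 -0.95]
tcp [ 447.62 -175.16  294.95] tip [ 376.21 -201.4    90.37]
shift [-0.57  0.77  0.5 ] turn [-0.08  0.25  0.11] joints [-72.   -36.19 138.86  66.16  81.02  -9.82]
tcp [ 420.57 -126.52  307.31] tip [ 311.19 -189.93  129.39]
shift [-1.47  2.39  0.91] turn [-0.2   0.49  0.27] joints [-72.   -36.19 138.86  66.16  81.02  -9.82]
tcp [399.25 -60.42 311.55] tip [ 280.5  -179.5   172.42]
shift [-2.18  4.59  1.05] turn [-0.39  0.69  0.51] joints [-72.   -36.19 138.86  66.16  81.02  -9.82]
tcp [409.37  79.42 311.55] tip [320.44 -63.32 172.42]
shift [-1.85  9.25  1.05] turn [-0.47  0.65  0.73] joints [-72.   -36.19 138.86  66.16  81.02  -9.82]
tcp [439.48 199.32 301.55] tip [376.69  43.31 162.42]
shift [-0.84 13.25  0.72] turn [-0.53  0.61  0.89] joints [-72.   -36.19 138.86  66.16  81.02  -9.82]
```

>>> send_rows --steps '[[[-0.3,0.4,0.3],[-0.04,0.13,0.06]],[[-0.6,0.8,0.5],[-0.08,0.25,0.11]],[[-1.0,1.6,0.7],[-0.14,0.37,0.19]],[[-1.45,2.4,0.9],[-0.2,0.49,0.27]],[[-1.7,3.1,1.0],[-0.26,0.56,0.35]],[[-1.95,3.85,1.05],[-0.32,0.62,0.43]],[[-2.2,4.6,1.05],[-0.39,0.69,0.51]],[[-2.2,4.6,1.05],[-0.39,0.69,0.51]],[[-2.2,4.6,1.05],[-0.39,0.69,0.51]]]'

```text
time: 9.28
tool_pos: [399.2, -59.4, 310.7]
tcp_rot: [180.0, -20.1, 44.8]
ft_force: [-0.5, 0.2, -1.0]
finger_gap: 25.1
grip_force: 59.0
```

```bash
python3 - <<'E'
from h import *
p,R,s=cur(); print(p,s["tcp_rot"],s["joint_pos"],s["time"],s["finger_gap"],s["ft_force"])
w=snapshot("wrist"); cv2.imwrite("pics/w4.png",w["img"][:,:,::-1])
for l in ["beaker_mouth"]:
    for f in finder.pinpoint(l,"wrist")[:4]: print(f["confidence"],np.array(f["at"])*[512,384],onz(ray(w,np.array(f["at"]),"wrist"),80))
for h,ph,l in [((410,80,340),58,45),((440,200,330),68,45)]:
    t,Rt,tip=plan(h,ph,l); print("tcp",t,"tip",tip); go(t,Rt)
E
```

```text
[399.17 -59.36 310.74] [180.   -20.1   44.77] [-34.03 -35.82 115.77  19.8   95.63  13.94] 9.275 25.092148714958054 [-0.48  0.22 -0.99]
0.92 [102.81  58.6 ] [409.24 286.63  80.  ]
0.74 [174.69  36.9 ] [511.49 218.87  80.  ]
0.67 [160.31 117.89] [409.57 132.31  80.  ]
tcp [409.37  79.42 311.55] tip [320.44 -63.32 172.42]
shift [0.35 4.65 0.03] turn [-0.    0.    0.23] joints [-34.14 -35.83 115.79  19.78  95.64  13.94]
tcp [439.48 199.32 301.55] tip [376.69  43.31 162.42]
shift [ 1.36  8.65 -0.3 ] turn [-0.    0.    0.41] joints [-34.14 -35.83 115.79  19.78  95.64  13.94]
```

View pics/w4.png

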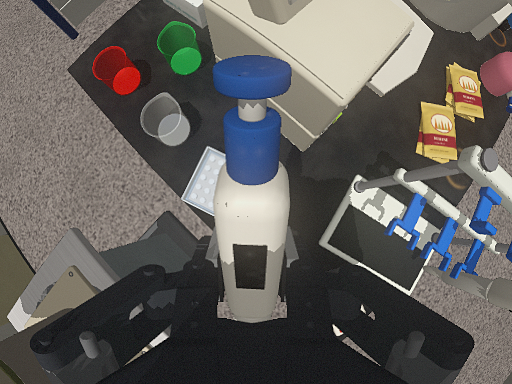

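The pipette sits squarely in the grip. The clear beaker is at about (165,118), with the red cup at (118,70) and the green at (180,48). Moving on towards the beaker.

>>> send_rows --steps '[[[0.1,1.2,0],[0,0,0.06]],[[0.2,2.5,0],[0,0,0.12]],[[0.35,4.0,0],[0,0,0.2]],[[0.6,5.4,0],[0,0,0.27]],[[0.9,6.8,0],[0,0,0.33]],[[1.2,7.9,0],[0,0,0.38]],[[1.36,8.65,0],[0,0,0.41]],[[1.36,8.65,0],[0,0,0.41]],[[1.36,8.65,0],[0,0,0.41]]]'

```text
time: 10.5
tool_pos: [439.8, 198.7, 310.7]
tcp_rot: [-180.0, -20.0, 68.1]
ft_force: [-0.4, -0.6, -1.0]
finger_gap: 25.2
grip_force: 59.1
```

```bash
python3 - <<'E'
from h import *
p,R,s=cur(); print(p,s["tcp_rot"],s["joint_pos"],s["time"],s["finger_gap"],s["ft_force"])
S={c:snapshot(c) for c in ("side","top","wrist")}
for c in S: cv2.imwrite(f"pics/{c}5.png",S[c]["img"][:,:,::-1])
for l in ["beaker_mouth","tip_end","tipped_pipette_handle"]:
  for c in S:
    for f in finder.pinpoint(l,c)[:3]: print(l,c,round(f["confidence"],2),np.array(f["at"])*[512,384],onz(ray(S[c],np.array(f["at"]),c),80 if l[0]=='b' else 170))
print(plan((440,200,339),68,45))
a=S["side"]["img"][170:330,200:420,::-1];cv2.imwrite("pics/s5.png",cv2.resize(a,None,fx=3.5,fy=3.5))
E
```

```text
[439.81 198.73 310.66] [-179.99  -20.01   68.12] [  4.58 -25.36 108.82  17.86  87.46  27.08] 10.5 25.197957869334914 [-0.39 -0.64 -0.96]
beaker_mouth side 0.97 [270.9  281.51] [509.21 219.9   80.  ]
beaker_mouth side 0.89 [310.99 252.4 ] [406.81 131.76  80.  ]
beaker_mouth side 0.83 [314.88 301.52] [416.27 282.83  80.  ]
beaker_mouth wrist 0.72 [212.28 173.68] [414.82 276.07  80.  ]
tip_end top 0.26 [356.61 170.5 ] [ 567.44 -288.09  170.  ]
tipped_pipette_handle side 0.96 [302.59 180.4 ] [411.58 -44.84 170.  ]
tipped_pipette_handle wrist 0.76 [249.4  250.79] [428.39 175.49 170.  ]
(array([439.48, 199.32, 310.55]), Rotation.from_matrix(array([[ 0.35,  0.93,  0.13],
                            [ 0.87, -0.37,  0.32],
                            [ 0.34,  0.  , -0.94]])), array([376.69,  43.31, 171.42]))
```

View pics/s5.png

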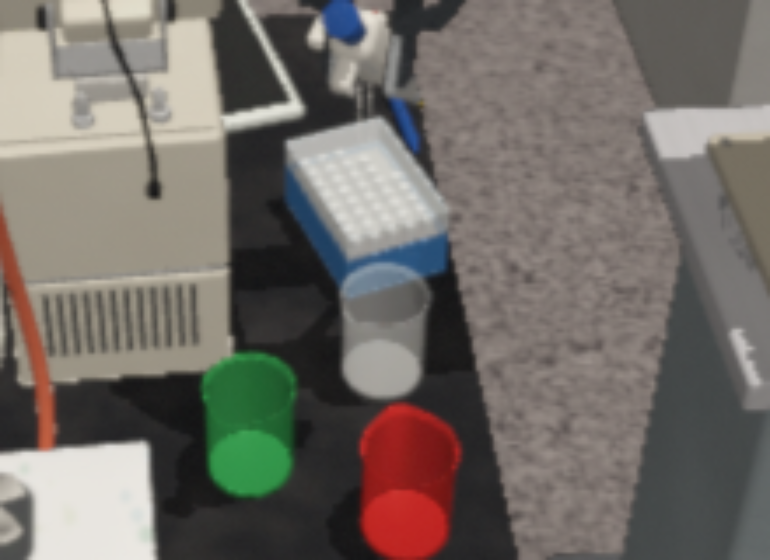

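The crop shows the clear beaker with its mouth centre at about (386,285), i.e. full-picture (310,251), giving about (408,132,80). The box and cups are untouched. Moving to hover with the tip about 35 mm above the rim.

>>> send_rows --steps '[[[0.2,0.6,0],[0,0,0]],[[0.5,1.3,0],[0,0,0]],[[0.7,2.0,-0.3],[0,0,0]],[[0.89,2.5,-0.9],[0,0,0]],[[0.89,2.6,-1.5],[0,0,0]],[[0.89,2.6,-1.88],[0,0,0]],[[0.89,2.6,-1.88],[0,0,0]],[[0.89,2.6,-1.88],[0,0,0]]]'

```text
time: 12.1
tool_pos: [466.8, 277.5, 255.5]
tcp_rot: [179.9, -20.1, 68.2]
ft_force: [0.1, 0.2, -0.1]
finger_gap: 25.0
grip_force: 59.1
```

```bash
python3 - <<'E'
from h import *
p,R,s=cur(); print(p,s["tcp_rot"],s["joint_pos"],s["time"],s["finger_gap"],s["ft_force"])
S={c:snapshot(c) for c in ("side","top","wrist")}
Rp=Ro.from_euler('z',68.1,degrees=True)*Ro.from_euler('y',45,degrees=True)
tip=p-Rp.apply(TCPp)+Rp.apply([-1,0,-238]); print("model tip",tip)
def proj(w,X):
    q=w["pose"][:3,:3].T@(np.array(X)-w["pose"][:3,3]); return w["K"][:2,2]+w["K"][0,0]*np.array([q[0],-q[1]])/-q[2]
for c in ("side","top"): print(c,"tip px",proj(S[c],tip),"mouth px",proj(S[c],[408,132,80]))
for l in ["beaker_mouth","tip_end","tipped_pipette_handle"]:
  for c in S:
    for f in finder.pinpoint(l,c)[:3]: print(l,c,round(f["confidence"],2),np.array(f["at"])*[512,384],onz(ray(S[c],np.array(f["at"]),c),80 if l[0]=='b' else tip[2]))
a=S["side"]["img"][190:310,250:390,::-1];b=S["top"]["img"][170:290,120:260,::-1]
cv2.imwrite("pics/s6.png",cv2.resize(a,None,fx=5,fy=5,interpolation=cv2.INTER_CUBIC));cv2.imwrite("pics/t6.png",cv2.resize(b,None,fx=5,fy=5,interpolation=cv2.INTER_CUBIC))
E
```

```text
[466.79 277.53 255.49] [179.92 -20.07  68.24] [ 14.5  -16.52 107.79  16.45  77.01  34.21] 12.1 24.97212148177838 [ 0.09  0.18 -0.07]
model tip [404.27 121.4  116.36]
side tip px [312.13 238.46] mouth px [310.52 252.49]
top tip px [207.9  230.45] mouth px [205.91 230.07]
beaker_mouth side 0.92 [308.89 251.79] [411.68 129.35  80.  ]
beaker_mouth side 0.89 [317.9 300.9] [409.48 281.51  80.  ]
beaker_mouth side 0.63 [272.59 279.09] [504.97 212.79  80.  ]
beaker_mouth top 0.93 [203.62 230.02] [408.11 138.63  80.  ]
beaker_mouth top 0.87 [158.11 228.9 ] [410.35 270.39  80.  ]
beaker_mouth top 0.47 [178.69 197.18] [503.94 215.26  80.  ]
beaker_mouth wrist 0.97 [307.81 259.32] [511.92 214.78  80.  ]
beaker_mouth wrist 0.84 [207.   246.99] [410.15 271.2   80.  ]
tip_end side 0.89 [310.68 236.81] [407.07 115.39 116.36]
tip_end top 0.5 [355.28 171.11] [ 578.73 -299.24  116.36]
tip_end top 0.49 [210.12 233.51] [395.8  114.92 116.36]
tipped_pipette_handle side 0.82 [294.4  230.02] [444.21  88.5  116.36]
tipped_pipette_handle side 0.7 [256.   188.89] [534.83 -87.16 116.36]
tipped_pipette_handle wrist 0.92 [248.01 251.29] [454.34 254.78 116.36]
```

View pics/s6.png

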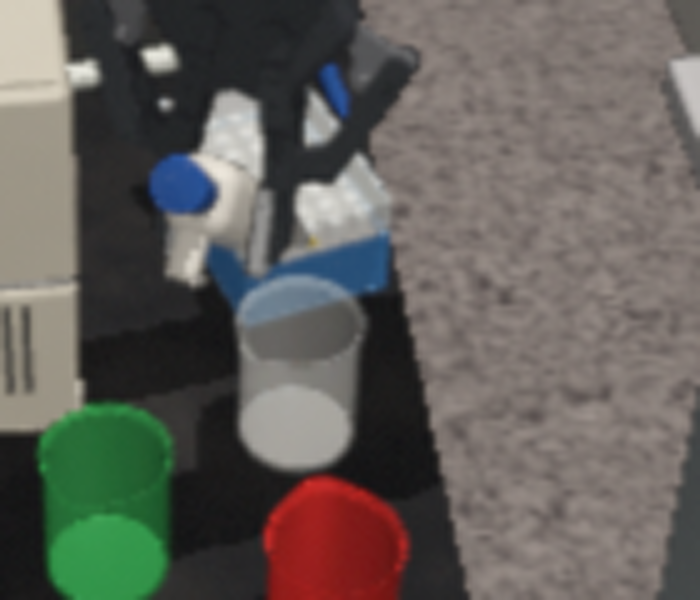

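View pics/t6.png

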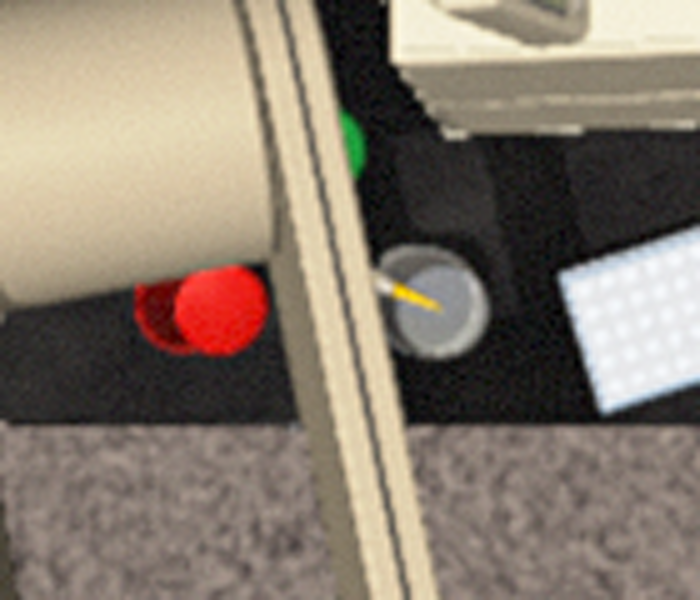

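In the side crop, the yellow tip end shows at about (312,240), behind and above the clear beaker. In the top crop it is at (440,310), inside the ring of the mouth (centre about 420,302). The model tip agrees within about 4 mm, so I descend with a small correction.

>>> send_rows --steps '[[[0.08,0.13,-0.2],[0,0,0]],[[0.08,0.13,-0.5],[0,0,0]],[[0.08,0.13,-0.8],[0,0,0]],[[0.08,0.13,-1.1],[0,0,0]],[[0.08,0.13,-1.35],[0,0,0]],[[0.08,0.13,-1.52],[0,0,0]],[[0.08,0.13,-1.52],[0,0,0]],[[0.08,0.13,-1.52],[0,0,0]],[[0.08,0.13,-1.52],[0,0,0]]]'

```text
time: 13.82
tool_pos: [469.1, 281.8, 209.6]
tcp_rot: [179.9, -20.1, 68.3]
ft_force: [-1.2, -0.1, -1.4]
finger_gap: 25.5
grip_force: 59.1
```

```bash
python3 - <<'E'
from h import *
p,R,s=cur(); print(p,s["tcp_rot"],s["joint_pos"],s["time"],s["finger_gap"],s["ft_force"])
S={c:snapshot(c) for c in ("side","top")}
e=s["tcp_rot"]; Rp=Ro.from_euler('z',e[2],degrees=True)*Ro.from_euler('y',45,degrees=True)
tip=p-Rp.apply(TCPp)+Rp.apply([-1,0,-238]); print("model tip",tip)
for l in ["beaker_mouth","tip_end"]:
  for c in S:
    for f in finder.pinpoint(l,c)[:2]: print(l,c,round(f["confidence"],2),np.array(f["at"])*[512,384],onz(ray(S[c],np.array(f["at"]),c),80 if l[0]=='b' else tip[2]))
k=dict(fx=7,fy=7,interpolation=cv2.INTER_CUBIC)
a=S["side"]["img"][215:285,280:336,::-1];b=S["top"]["img"][200:270,180:236,::-1]
cv2.imwrite("pics/st7.png",np.hstack([cv2.resize(a,None,**k),cv2.resize(b,None,**k)]))
def proj(w,X):
    q=w["pose"][:3,:3].T@(np.array(X)-w["pose"][:3,3]); return w["K"][:2,2]+w["K"][0,0]*np.array([q[0],-q[1]])/-q[2]
for n,X in (("tip",tip),("mouth",[408.5,133.5,80])): print(n,(proj(S["side"],X)-[280,215])*7,(proj(S["top"],X)-[180,200])*7+[392,0])
E
```

```text
[469.08 281.83 209.6 ] [179.93 -20.06  68.27] [ 14.95 -14.46 110.9   16.77  71.95  33.09] 13.825 25.457545345577252 [-1.17 -0.06 -1.41]
model tip [407.02 125.52  70.46]
beaker_mouth side 0.7 [310.12 253.79] [409.49 136.36  80.  ]
beaker_mouth side 0.59 [269.11 280.01] [513.09 215.14  80.  ]
beaker_mouth top 0.85 [158.  227.6] [414.12 270.9   80.  ]
beaker_mouth top 0.81 [204.29 229.71] [409.01 136.74  80.  ]
tip_end side 0.82 [312.68 252.52] [401.17 122.75  70.46]
tip_end top 0.61 [208.38 237.39] [387.5  125.41  70.46]
tip [213.16 268.88] [591.91 214.71]
mouth [212.69 265.55] [569.79 209.27]
```

View pics/st7.png

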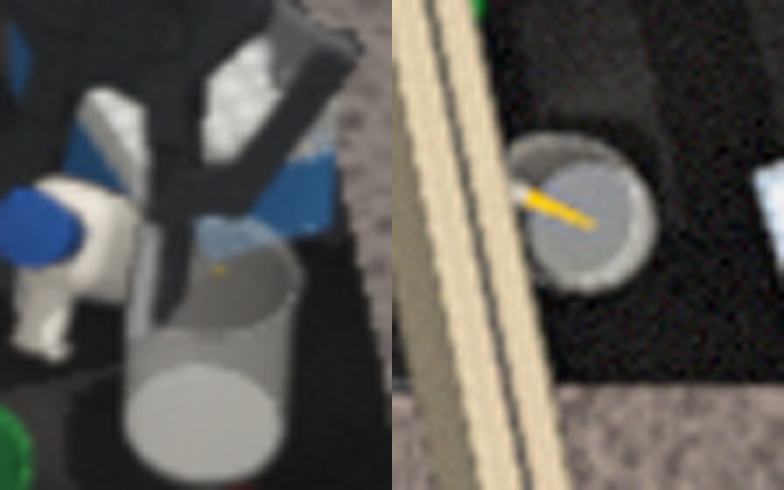

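In both views the yellow tip end is inside the clear beaker's mouth. It sits at side crop (219,269) and top crop (594,226), about 12 mm from the mouth centre, at z ≈ 70, clear of the wall. I let it settle, then hand in.

>>> send_rows --steps '[[[0,0,0],[0,0,0]],[[0,0,0],[0,0,0]],[[0,0,0],[0,0,0]],[[0,0,0],[0,0,0]]]'

```text
time: 14.62
tool_pos: [468.8, 281.8, 209.1]
tcp_rot: [180.0, -20.0, 68.3]
ft_force: [0.1, 0.9, -1.0]
finger_gap: 25.1
grip_force: 59.1
```

```bash
python3 - <<'E'
from h import *
s=sense(); print(s["tool_pos"],s["qd"],s["ft_force"],s["grip_force"]); print(order.hand_in())
E
```

```text
[468.8  281.79 209.07] [ 0.14  0.   -0.05  0.02 -0.02  0.02] [ 0.13  0.86 -0.97] 59.135437086224556
the job is handed in; nothing more can be done
None
```

I've handed the job in at about 15 s: the arm is holding the yellow-tipped pipette still at about 45°, with its tip about 10 mm below the clear beaker's rim and clear of the wall by my measurements; no verdict came back.

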